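# Latch a gel tray into its bench dock

### The arm

A 6-joint arm with a two-finger parallel gripper is mounted at the origin on a cart in front of the work surface, level with it; the furniture and walls round the work are solid. World frame = base frame: x ahead of the robot, y to its left, z up, the work surface at z = 0. Lengths are in mm, angles in degrees, forces in N, time in s.
With the tool pointing down it reaches from about 300 to 850 mm from the base axis. Payload 4.2 kg.
Tool frame: the origin (TCP) lies at the very end of the fingers, on their centre line; the grasp point (between the pads) lies 19 mm behind it; z points along the fingers, y is the line along which they close (so a half turn about z gives the same grasp; the last joint's range is limited). The gripper opens to 91 mm and grips with 3 to 60 N. Pads are 32 mm wide; open, the fingers measure 118 mm over their backs; the gripper's body (76 mm by 178 mm) begins 60 mm behind the grasp point.
Start: joints at [75.287, 18.312, 89.639, -0, 72.044, -1.146], TCP at [134.892, 558.97, 213.976] pointing down, gripper open.
Joint ranges: [-177.97, 177.97], [-48.28, 115.42], [12.27, 149.76], [-77.06, 257.06], [2.81, 150.46], [-146.56, 146.56]. Speed limits (degrees/s): [147.25, 147.25, 180, 180, 180, 180].

### API

Orientations are given as [roll, pitch, yaw] about the fixed x, y, z axes, in that order (R = Rz(yaw) Ry(pitch) Rx(roll)).
In Python, from workcell import env gives the robot as it stands.
- The arm moves only by the shell command python3 -m pendant 'ROWS' [FORCE]. ROWS is a JSON object of lists of equal length, an entry for each row: "translation": the shift along the tool's x, y, z in mm, a list of three; "roll": the turn about the tool's z in rad; "hand": the closure in counts, from 0 (fully open) to 255 (shut). In form: {"translation": [[dx, dy, dz], ...], "roll": [roll, ...], "hand": [hand, ...]}. A call has exactly 8 rows; each row shifts and turns the commanded pose from where the row before left it, along the tool's axes as they then stand; what a row does not reach is not made up. A row lasts 1/12 s, in which the tool goes at most 41.7 mm and 7.16 degrees, less where a joint would pass 70% of its speed; a pose out of reach is approached as far as the arm can. A call with a gripper value outside its range is refused whole. The fingers move at their own pace and stop on an object; FORCE is the grip in N (left out, the last holds). Time passes only in rows, so rows that do not move let the fingers close, or fill a call up. It gives the time, the measured TCP pose, the force, the opening and the grip force at its end, in the units of the state.
- env.state(): the state, without advancing time (a new reading comes with each control period).
- env.grab_frame(name): name is "side" or "top" or "wrist"; returns a dict with "frame" (384x512x3 uint8, red, green, blue), "z_map" (384x512 float32, mm along the optical axis (not along the pixel's ray), 0 where there is no reading), "fx", "fy", "cx", "cy" (pixels), "pose" (4x4, takes a point from camera to world coordinates). Camera axes: x right, y down, z forward; pixel columns grow to the right and rows downward; lengths in mm; the calibration is good to about 2 mm. A picture is of the moment at which its call begins.
- env.job_done(): hands the job in; it is judged then, once.
Trained networks look in a picture, given as the dict that the camera call returned (one of the last four; its "shot" number tells which), for a name from the list of things; names that differ only in an ending like _2 or _b are one class to them, and where a whole thing is asked for, a point or a joint stands for the part that bears it (a point fixed in the world has none). Each returns a list of dicts, best first, with "score" (0 to 1); they miss things now and then, are a little off and sometimes report something else, mostly with a low value. They report only what shows in the picture. A call takes as long as a camera call. They do not tell look-alikes from the thing itself.
- env.recognise(picture, label): "rect" ([centre column, centre row, width, height] in pixels, round what is visible of it).
- env.regions_of(picture, label): "pixels" (384x512 bool, what is visible of it) and "rect" ([centre column, centre row, width, height] in pixels, round what is visible of it).
The state is a dict: "time_s": time; "qpos": joint angles; "qvel": joint speeds; "effort": joint torques, N m; "ee_pos": TCP position; "ee_rot": TCP orientation; "force": force on the tool from outside, world axes, zero at the start; "torque": the same for the moment, N m; "gripper_width": finger opening in mm; "gripper_force": force on a finger pad.
Only numpy, scipy, OpenCV 4.12 (cv2) and the standard library are available. Lean on these libraries where they do the work, as an engineer would, in place of code of your own. Each camera call takes 0.05 s, during which the arm holds its last target. There are 200 camera calls.

### The job

Slide the gel tray along the bench, without lifting it, in between the two guide rails and gently on until its own edge has lifted the orange catch and the catch has dropped behind it, so that the sprung stop holds the tray against the catch. Move the catch only with the tray, do not force the tray against the stop, and leave the flask with the red grip alone.

Things in the scene. Friction and masses are not known exactly. Their poses are not given: they have to be found in the camera images.
- tray_center (a point): centre, 18 mm over the bench, of a loose clear open gel casting tray, 186 long (its x axis) x 112 wide (y) x 36 mm high, walls 5 to 6 mm thick; about 0.2 kg. Either short end may go in first. It starts in front of the dock's mouth, 35 to 75 mm to the +y side of its centre line, up to 0.3 rad askew.
- rails: two aluminium guide rails fixed to the bench. Origin on the bench midway between them at the mouth; +x points into the dock, the way the tray must go, +y across it. Rails x = 0 to 200 mm, 12 mm wide, 20 mm high, 116 mm apart inside; flared lips widen the entry to 155 mm at x = -56 mm. A blue latch head with catch and bumper is clamped outside the -y rail.
- latch_zone (a point): fixed point of the rails' frame (x = 47.5, y = -50, z = 25 mm), axes as rails. The latch head was set by hand anywhere in a 35 mm range; it is not reported and must be felt or seen: the back face of its tooth stands at up to 17.5 mm along x either side of this point. The catch spans y = -45 mm and outward; its tooth hangs to 14 mm over the bench.
- catch (a joint): angle of the orange gravity catch on the latch head, rad: 0 hanging down, about 0.26 riding on the tray's side wall. A 30 degree ramp toward the mouth reaches 48 mm before its back face; a push of 1 to 3 N on the tray lifts it. It falls by its own weight when the tray's end is about 2 mm past the back face. Stays under 65 mm high.
- bumper (a joint): how far the round rubber bumper (24 mm across) on the head's end stop is pressed in, m: 0 free, 0.012 at its hard end. Free face 183 mm beyond the catch's back face, 3 mm less than the tray's length, so the catch falls at about 5 mm. It pushes back with 2 N plus 0.6 N per mm and presses the released tray back against the catch.
- hot_flask: conical flask, 138 mm high and 92 mm wide, with a dark red rubber grip round it, standing beyond the dock's far end; origin at the centre of its underside. A bystander.
Mind the look-alikes: they are no part of the job. Leave any turquoise or yellow look-alike of the part that bears tray_center alone.

How it is judged:
By the outcome, as a careful person would: the job done as asked, in the order asked, and still so for the second after the job is handed in, with the robot touching nothing.
It also fails if it takes over 69 s, if anything falls off the work surface, if the arm or the gripper's body presses on something with over 40 N, if the wrist force passes 120 N, or if a joint passes its speed limit or range.

## Working session

There is one attempt and no reset: what is moved stays moved. The work goes in short steps, Python scripts to look and compute and a shell command to move; the robot and the scene stay as the last step left them, time stands still between calls to the robot, and variables do not carry over. Pictures are saved under pics/ and viewed, at most 10 in all, crops included, and the job is handed in when it is done.

```bash
mkdir -p pics; ls; cat > h.py <<'E'
import numpy as np,cv2
from workcell import env
def pts(f):
    z=f["z_map"];v,u=np.indices(z.shape)
    P=np.stack([(u-f["cx"])/f["fx"]*z,(v-f["cy"])/f["fy"]*z,z,np.ones_like(z)],-1)
    return (P@np.array(f["pose"]).T)[...,:3]
E
python3 - <<'E'
from h import *
print(env.state())
ims=[]
for n in("top","side"):
    f=env.grab_frame(n);im=cv2.cvtColor(f["frame"],cv2.COLOR_RGB2BGR)
    np.savez("pics/%s0.npz"%n,frame=f["frame"],z_map=f["z_map"],fx=f["fx"],fy=f["fy"],cx=f["cx"],cy=f["cy"],pose=f["pose"])
    cv2.imwrite("pics/%s0.png"%n,cv2.resize(im,(768,576)))
    print(n,np.round(f["pose"],3).tolist(),f["fx"])
    P=pts(f)
    for l in("tray_center","rails","catch","bumper","hot_flask"):
        for r in env.regions_of(f,l)[:3]:
            m=r["pixels"]&(f["z_map"]>0)
            print(l,round(r["score"],2),np.round(r["rect"]),m.sum(),np.round(np.median(P[m],0)) if m.any() else None)
E
```

```text
pics
{'time_s': 0.0, 'qpos': array([ 7.52860848e+01,  1.83524581e+01,  8.97081184e+01, -6.64673001e-04,
        7.20420454e+01, -1.14640783e+00]), 'qvel': array([-0.00543498, -0.06117444,  0.03684338,  0.05010892,  0.07313331,
        0.02676298]), 'effort': array([ 1.98223388e-03, -4.12473428e+01, -2.31979609e+01,  7.28976564e-02,
        4.55199892e-02, -1.21119401e-04]), 'ee_pos': array([134.76796731, 558.45939462, 213.1004779 ]), 'ee_rot': array([-1.79897386e+02, -1.42138338e-03,  1.66432697e+02]), 'force': array([0.05029563, 0.62736128, 0.35790888]), 'torque': array([-0.02129498, -0.01425303,  0.0215084 ]), 'gripper_force': 0.0, 'gripper_width': 91.39068603826138}
top [[0.022, -0.997, 0.072, 417.56], [-1.0, -0.021, 0.014, -166.875], [-0.013, -0.072, -0.997, 1794.236], [0.0, 0.0, 0.0, 1.0]] 445.00359250612183
tray_center 0.96 [260. 209.  54.  39.] 1295 [ 495. -172.   12.]
tray_center 0.81 [325. 231.  53.  51.] 1411 [ 400. -436.   12.]
tray_center 0.7 [391. 232.  39.  52.] 1472 [ 412. -697.   13.]
rails 0.54 [186. 188.  30.  38.] 80 [617. 141.  18.]
catch 0.5 [202. 175.  25.  14.] 84 [617.  49.  34.]
bumper 0.24 [200. 194.  66.  46.] 386 [499.  81.  18.]
hot_flask 0.93 [119. 212.  30.  20.] 420 [463. 360.  69.]
side [[0.937, -0.172, 0.303, 148.834], [-0.348, -0.519, 0.781, -1133.494], [0.023, -0.837, -0.546, 754.734], [0.0, 0.0, 0.0, 1.0]] 354.2649452980175
tray_center 0.95 [289. 344.  88.  81.] 4190 [ 413. -699.   13.]
tray_center 0.79 [247. 211.  35.  39.] 1273 [ 500. -179.   13.]
tray_center 0.59 [247. 266.  79.  52.] 2373 [ 407. -438.   14.]
rails 0.54 [248. 178.  51.  40.] 320 [514.  56.  17.]
catch 0.53 [259. 172.   8.   9.] 74 [634.  49.  26.]
bumper 0.29 [204. 141.  20.  31.] 428 [466. 353.  54.]
```

View pics/top0.png

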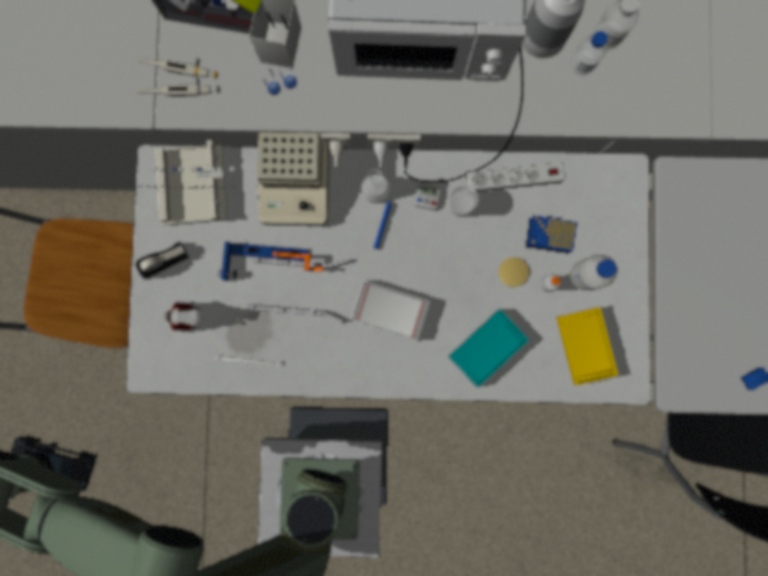

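View pics/side0.png

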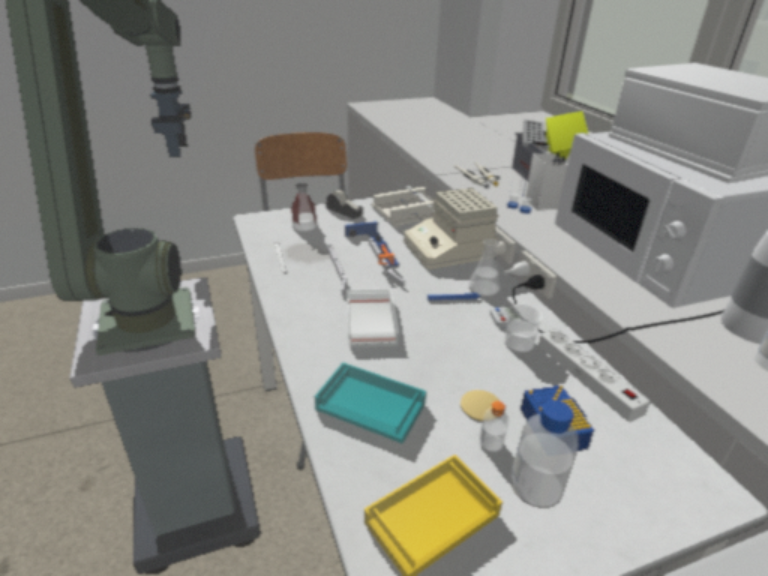

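The top view has the white tray at about (393,308) on the 768-px picture. The dock opens toward the tray: lips at about (350,262) and (350,318), orange catch at (300,258), end stop at (230,260). The red-grip flask is at (183,316). Teal and yellow trays are the look-alikes. Dock +x is roughly world +y.

```bash
python3 - <<'E'
from h import *
f=env.grab_frame("wrist");print(np.round(f["pose"],2).tolist(),f["fx"])
im=np.load("pics/top0.npz");f=dict(im)
c=cv2.cvtColor(f["frame"],cv2.COLOR_RGB2BGR)[150:250,130:300]
cv2.imwrite("pics/c0.png",cv2.resize(c,None,fx=4.7,fy=4.7,interpolation=cv2.INTER_CUBIC))
s=env.state();print(s["ee_pos"],s["ee_rot"])
E
```

```text
[[0.23, 0.93, 0.27, 59.26], [0.97, -0.22, -0.07, 577.65], [-0.0, 0.28, -0.96, 384.82], [0.0, 0.0, 0.0, 1.0]] 307.1316811040258
[134.89652447 558.96674186 213.98366416] [ 1.79994163e+02 -1.77475651e-03  1.66430308e+02]
```

View pics/c0.png

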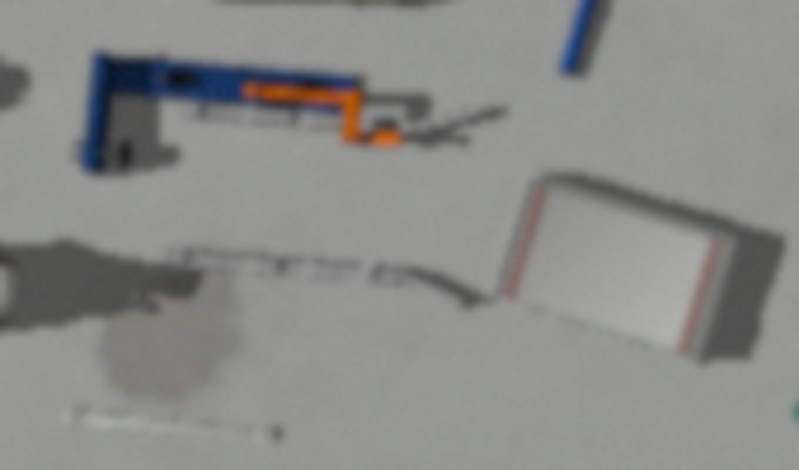

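The crop shows the tray's near end at about (515,240), its trailing end at (700,290), the orange catch tooth at about (385,138), and the bumper at about (125,150). I'll move the wrist camera above the mouth.

```bash
python3 -m pendant '{"translation":[[-10,-10,-5],[-20,-22,-5],[-20,-22,-5],[-20,-22,-5],[-20,-22,-5],[-20,-22,-5],[-20,-22,-5],[-20,-22,-5]],"roll":[0,0,0,0,0,0,0,0],"hand":[0,0,0,0,0,0,0,0]}'
python3 -m pendant '{"translation":[[-20,-22,-5],[-20,-22,-5],[-20,-22,-5],[-20,-22,-5],[-20,-22,-5],[-20,-22,-5],[-20,-22,-5],[-20,-22,-5]],"roll":[0,0,0,0,0,0,0,0],"hand":[0,0,0,0,0,0,0,0]}'
python3 -m pendant '{"translation":[[-20,-22,-5],[-20,-22,-5],[-20,-22,-5],[-20,-22,-5],[-20,-22,-5],[-20,-22,-5],[-20,-22,-5],[-20,-22,-5]],"roll":[0,0,0,0,0,0,0,0],"hand":[0,0,0,0,0,0,0,0]}'
python3 - <<'E'
from h import *
f=env.grab_frame("wrist")
s=env.state();print(s["time_s"],s["ee_pos"],s["ee_rot"],s["force"])
np.savez("pics/w1.npz",**{k:f[k] for k in("frame","z_map","fx","fy","cx","cy","pose")})
cv2.imwrite("pics/w1.png",cv2.resize(cv2.cvtColor(f["frame"],cv2.COLOR_RGB2BGR),(768,576),interpolation=cv2.INTER_CUBIC))
P=pts(f)
for l in("tray_center","rails","catch","bumper"):
    for r in env.regions_of(f,l)[:2]:
        m=r["pixels"]&(f["z_map"]>0)
        print(l,round(r["score"],2),np.round(r["rect"]),m.sum(),np.round(np.median(P[m],0)) if m.any() else None)
        if l in("tray_center","rails"):
            q=P[m];q=q[q[:,2]>8]
            print(cv2.minAreaRect(q[:,:2].astype(np.float32)))
E
```

```text
time_s: 1.32
ee_pos: [242.8, 362.0, 254.6]
ee_rot: [180.0, 0.0, 166.4]
force: [-0.2, 0.3, 0.6]
gripper_width: 91.4
gripper_force: 0.0
time_s: 1.98
ee_pos: [356.4, 153.5, 294.7]
ee_rot: [180.0, 0.1, 166.4]
force: [0.4, 0.2, -0.1]
gripper_width: 91.6
gripper_force: 0.0
time_s: 2.65
ee_pos: [470.3, -54.9, 334.7]
ee_rot: [-180.0, 0.0, 166.4]
force: [0.7, 0.9, -0.1]
gripper_width: 91.0
gripper_force: 0.0
2.7 [473.40768503 -59.2539873  335.06030789] [-179.75807872    0.28866836  166.23674587] [ 3.94547231 -3.45835332  0.44945118]
tray_center 0.71 [186. 185. 122.  74.] 8093 [ 496. -177.   12.]
((489.2205810546875, -173.07919311523438), (186.38360595703125, 131.6191864013672), 74.0597152709961)
tray_center 0.57 [ 38. 166.  76. 135.] 6759 [ 401. -417.   13.]
((406.1773681640625, -434.52032470703125), (110.78443908691406, 186.67356872558594), 44.20517349243164)
rails 0.75 [342. 184. 163. 117.] 2444 [499.  96.  19.]
((554.6257934570312, 74.39570617675781), (255.48773193359375, 168.606201171875), 86.72496032714844)
catch 0.83 [350. 218.  85.  17.] 320 [608.  41.  26.]
bumper 0.71 [453. 178.  19.  14.] 192 [586. 241.  24.]
bumper 0.46 [341. 184. 163. 119.] 2655 [500.  96.  19.]
```

View pics/w1.png

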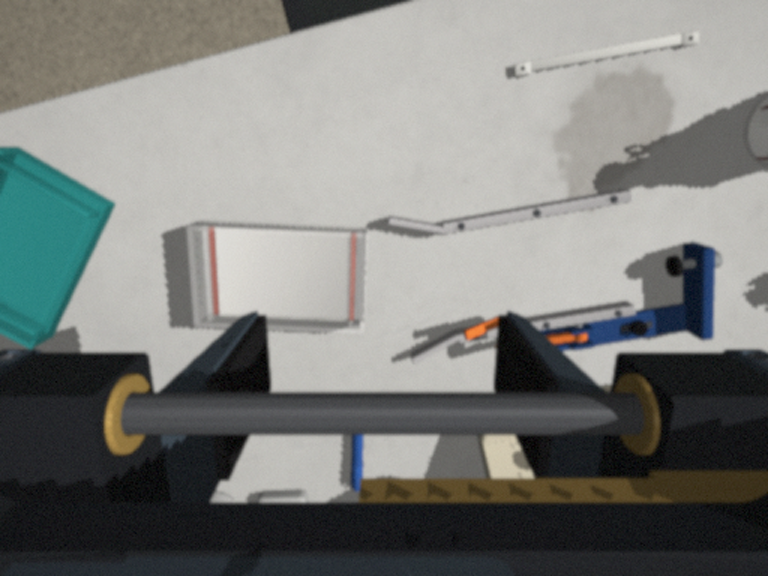

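The wrist view shows the tray spanning cols 165–365, rows 222–332. The +y rail runs (445,228)→(630,197) with its lip to (370,220). The −y rail is at (545,322)→(635,308), the orange catch at (485,328), and the bumper at (675,265). Now fit the geometry.

```bash
python3 - <<'E'
from h import *
f=dict(np.load("pics/w1.npz"));P=pts(f)
z=P[...,2]
ok=f["z_map"]>0
# tray rim
u=np.indices(z.shape)[1]
v=np.indices(z.shape)[0]
R=ok&(u>105)&(u<248)&(v>140)&(v<225)
q=P[R&(z>28)&(z<44)]
print(len(q),np.percentile(q[:,2],[5,50,95]),cv2.minAreaRect(q[:,:2].astype(np.float32)))
q=P[R&(z>2)&(z<28)];print("floor z",np.percentile(q[:,2],[5,25,50,75,95]))
print("bench z",np.median(z[ok&(u>300)&(u<330)&(v>100)&(v<130)]))
# upper rail straight part
S=ok&(u>300)&(u<420)&(v>125)&(v<158)&(z>14)&(z<26)
q=P[S];print(len(q),np.median(q[:,2]),cv2.minAreaRect(q[:,:2].astype(np.float32)))
l=cv2.fitLine(q[:,:2].astype(np.float32),cv2.DIST_HUBER,0,.01,.01).ravel();print("U line",l)
S=ok&(u>370)&(u<425)&(v>195)&(v<220)&(z>14)&(z<26)
q=P[S];print(len(q),np.median(q[:,2]))
l2=cv2.fitLine(q[:,:2].astype(np.float32),cv2.DIST_HUBER,0,.01,.01).ravel();print("L line",l2)
# orange
im=f["frame"].astype(int)
O=ok&(im[...,0]>170)&(im[...,2]<90)&(im[...,0]-im[...,1]>60)&(u>280)
q=P[O];print("orange",len(q),q.min(0),q.max(0))
B=ok&(u>435)&(u<485)&(v>155)&(v<230)&(z>8)
q=P[B];print("head",q.min(0),q.max(0))
def pix(c,r,zz):
    d=np.array([(c-f["cx"])/f["fx"],(r-f["cy"])/f["fy"],1]);T=f["pose"];d=T[:3,:3]@d;o=T[:3,3];return np.round(o+d*(zz-o[2])/d[2],1)
k=1/1.5
for n,(c,r,zz) in dict(railfar=(630,197,20),railknee=(442,229,20),lipend=(370,220,20),lowfar=(635,308,20),tooth=(468,335,20),toothR=(500,325,25),bump=(668,266,25),tTL=(195,224,36),tTR=(365,230,36),tBR=(362,322,36),tBL=(192,328,36)).items(): print(n,pix(c*k,r*k,zz))
E
```

```text
1831 [29.30056037 35.39119195 37.32187259] ((498.3864440917969, -175.6532745361328), (186.39639282226562, 112.5936279296875), 73.94046020507812)
floor z [ 5.68926    11.09259399 11.86194884 12.69613819 22.61025448]
bench z 0.12645536129440416
958 19.865673683783967 ((494.3218078613281, 109.87391662597656), (187.81195068359375, 12.369775772094727), 86.53282928466797)
U line [6.1077066e-02 9.9813306e-01 4.9368088e+02 1.1043001e+02]
462 19.758046761755054
L line [4.4388086e-02 9.9901438e-01 6.2448547e+02 1.5347595e+02]
orange 178 [597.47111913   6.6962422   19.93619191] [646.66365344 140.90117106  45.55975542]
head [569.08332795 222.4338939    8.01090081] [674.11924734 289.37636961  39.22614642]
railfar [501.1 203.6  20. ]
railknee [488.1   6.7  20. ]
lipend [460.9 -65.2  20. ]
lowfar [625.4 198.   20. ]
tooth [613.6  11.2  20. ]
toothR [608.   47.6  25. ]
bump [583.3 234.2  25. ]
tTL [ 420.6 -239.3   36. ]
tTR [467.4 -71.7  36. ]
tBR [564.4 -99.6  36. ]
tBL [ 527.6 -281.7   36. ]
```

```bash
python3 - <<'E'
from h import *
f=dict(np.load("pics/w1.npz"));P=pts(f)
u=np.array([np.cos(np.radians(73.94)),np.sin(np.radians(73.94))]);n=np.array([-u[1],u[0]])
D=P[...,:2]-[498.4,-175.7];a=D@u;b=D@n
for lo in list(range(-102,-76,2))+list(range(76,102,2)):
    m=(a>=lo)&(a<lo+2)&(abs(b)<30)&(f["z_map"]>0)
    if m.any():print(lo,m.sum(),np.round(np.percentile(P[...,2][m],[10,50,90]),1), f["frame"][m].mean(0).round())
E
```

```text
-94 11 [34.5 35.8 36.3] [133. 132. 129.]
-92 42 [35.4 36.4 37.3] [147. 146. 144.]
-90 51 [34.7 36.1 37.2] [158. 156. 154.]
-88 238 [13.3 24.4 35.2] [149. 149. 145.]
-80 22 [30.6 31.2 32. ] [168. 167. 164.]
-78 42 [30.7 31.8 33. ] [180. 178. 175.]
76 47 [30.8 31.3 32.8] [169. 135. 129.]
78 67 [11.8 30.4 32.4] [173. 126. 119.]
80 48 [4.2 5.6 9.3] [164. 143. 139.]
82 40 [3.9 4.9 6.2] [159. 155. 153.]
84 41 [4.1 5.  6.4] [160. 159. 156.]
86 16 [ 4.9  5.8 35.9] [161. 159. 157.]
88 43 [34.9 35.9 36.8] [163. 161. 159.]
90 47 [35.1 36.2 37. ] [172. 171. 168.]
92 62 [ 0.5 28.6 36.8] [194. 193. 189.]
94 42 [-1.2 -0.   1.4] [198. 197. 192.]
96 39 [-0.6  0.7  1.3] [198. 197. 192.]
98 38 [-0.8  0.5  1.6] [198. 197. 192.]
100 37 [-1.2 -0.2  1.4] [198. 197. 192.]
```

```bash
python3 -m pendant '{"translation":[[0,0,0],[-10,-30,15],[-10,-30,15],[-10,-30,15],[-10,-30,15],[-10,-30,15],[-10,-30,15],[0,-14,15]],"roll":[0.0435,0,0,0,0,0,0,0],"hand":[0,0,0,0,0,0,0,0]}'
python3 -m pendant '{"translation":[[0,0,30],[0,0,30],[0,0,30],[0,0,30],[0,0,0],[0,0,0],[0,0,0],[0,0,0]],"roll":[0,0,0,0,0,0,0,0],"hand":[0,0,0,0,0,0,0,0]}'
python3 - <<'E'
from h import *
f=env.grab_frame("wrist")
s=env.state();print(s["time_s"],s["ee_pos"],s["ee_rot"])
P=pts(f);z=P[...,2]
D=P[...,:2]-s["ee_pos"][:2]
m=(z>33)&(z<40)&(f["z_map"]>0)&(np.linalg.norm(P[...,:2]-[498.4,-175.7],axis=2)<115)
q=P[m];print(m.sum(),cv2.minAreaRect(q[:,:2].astype(np.float32)))
cv2.imwrite("pics/w2.png",cv2.resize(cv2.cvtColor(f["frame"],cv2.COLOR_RGB2BGR),(768,576)))
E
```

```text
time_s: 3.57
ee_pos: [474.8, -257.9, 228.2]
ee_rot: [-179.9, 0.1, 163.9]
force: [-0.3, -0.5, -0.6]
gripper_width: 91.1
gripper_force: 0.0
time_s: 4.23
ee_pos: [476.2, -256.3, 111.3]
ee_rot: [-179.9, 0.2, 164.0]
force: [-0.2, -0.7, -0.3]
gripper_width: 91.3
gripper_force: 0.0
4.2833 [ 476.04741217 -256.3101051   111.18487226] [-179.94611095    0.24272306  163.97026152]
3946 ((498.26214599609375, -175.08428955078125), (186.58328247070312, 111.84837341308594), 73.9250259399414)
```

View pics/w2.png

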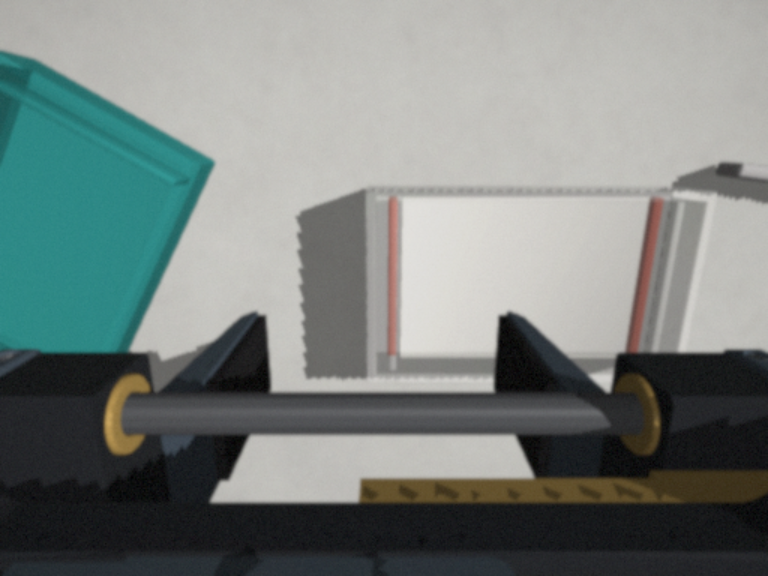

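The tray is confirmed: trailing end wall at col 375, red dam at col 393. The fingers straddle both. Lower and close gently.

```bash
python3 -m pendant '{"translation":[[0,0,15],[0,0,20],[0,0,20],[0,0,20],[0,0,10],[0,0,8],[0,0,0],[0,0,0]],"roll":[0,0,0,0,0,0,0,0],"hand":[0,0,0,0,0,0,0,0]}'
python3 -m pendant '{"translation":[[0,0,0],[0,0,0],[0,0,0],[0,0,0],[0,0,0],[0,0,0],[0,0,0],[0,0,0]],"roll":[0,0,0,0,0,0,0,0],"hand":[60,100,140,160,180,200,215,230]}' 8
python3 -m pendant '{"translation":[[0,0,0],[0,0,0],[0,0,0],[0,0,0],[0,0,0],[0,0,0],[0,0,0],[0,0,0]],"roll":[0,0,0,0,0,0,0,0],"hand":[230,230,230,230,230,230,230,230]}' 8
```

```text
time_s: 4.95
ee_pos: [475.3, -256.2, 16.6]
ee_rot: [-180.0, 0.1, 163.9]
force: [0.7, 0.2, -0.7]
gripper_width: 91.3
gripper_force: 0.0
time_s: 5.62
ee_pos: [474.7, -255.9, 15.9]
ee_rot: [180.0, -0.0, 163.9]
force: [0.1, 0.4, -0.0]
gripper_width: 40.8
gripper_force: 0.0
time_s: 6.28
ee_pos: [474.7, -256.0, 15.9]
ee_rot: [-180.0, 0.0, 163.9]
force: [-0.3, -0.7, -0.7]
gripper_width: 8.9
gripper_force: 0.5
```

```bash
python3 - <<'E'
from h import *
f=env.grab_frame("wrist")
s=env.state();print(s["ee_pos"],s["gripper_width"],s["gripper_force"])
P=pts(f);z=P[...,2]
m=(z>33)&(z<40)&(f["z_map"]>0)&(np.linalg.norm(P[...,:2]-[498.4,-175.7],axis=2)<115)
q=P[m];print(m.sum(),cv2.minAreaRect(q[:,:2].astype(np.float32)))
cv2.imwrite("pics/w3.png",cv2.resize(cv2.cvtColor(f["frame"],cv2.COLOR_RGB2BGR),(768,576)))
E
```

```text
[ 474.70780908 -255.95874695   15.88882947] 9.012808887063025 0.48702143132686615
5633 ((490.5064697265625, -201.402099609375), (142.34030151367188, 112.01399230957031), 73.84100341796875)
```

View pics/w3.png

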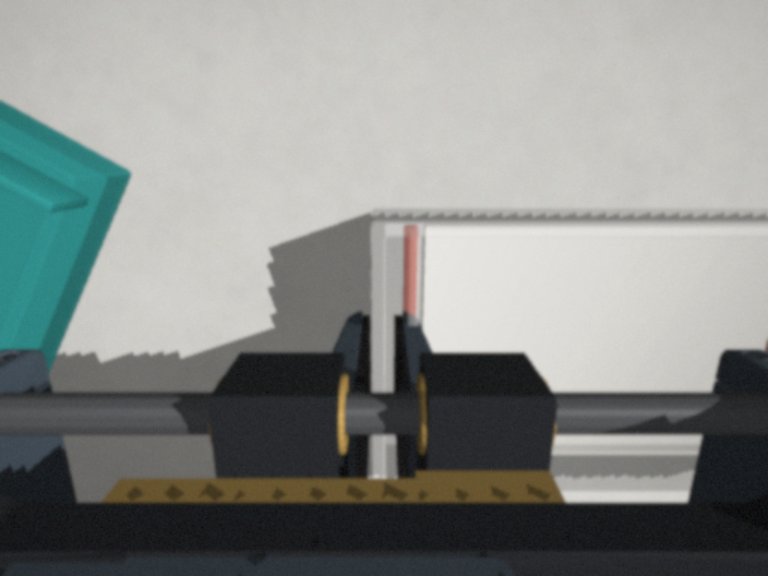

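The fingers straddle only the end wall (cols 370–385), and the wall lies in the 9 mm gap. Close further onto it.

```bash
python3 -m pendant '{"translation":[[0,0,0],[0,0,0],[0,0,0],[0,0,0],[0,0,0],[0,0,0],[0,0,0],[0,0,0]],"roll":[0,0,0,0,0,0,0,0],"hand":[235,240,245,250,255,255,255,255]}' 10
python3 - <<'E'
from h import *
f=env.grab_frame("wrist")
P=pts(f);z=P[...,2]
m=(z>33)&(z<40)&(f["z_map"]>0)&(np.linalg.norm(P[...,:2]-[498.4,-175.7],axis=2)<115)&((P[...,1]<-235))
v,u=np.indices(z.shape)
m&=(v<200)
q=P[m];print(len(q),q.min(0),q.max(0))
t=np.load("pics/top0.npz")
f=env.grab_frame("top");P=pts(f)
m=(P[...,2]>25)&(P[...,2]<45)&(np.linalg.norm(P[...,:2]-[498.4,-175.7],axis=2)<120)
print(cv2.minAreaRect(P[m][:,:2].astype(np.float32)))
P=pts(t)
m=(P[...,2]>25)&(P[...,2]<45)&(np.linalg.norm(P[...,:2]-[498.4,-175.7],axis=2)<120)
print(cv2.minAreaRect(P[m][:,:2].astype(np.float32)))
E
```

```text
time_s: 7.0
ee_pos: [474.7, -255.9, 15.9]
ee_rot: [180.0, -0.0, 163.9]
force: [-0.7, -0.4, -0.7]
gripper_width: 5.9
gripper_force: 10.0
622 [ 421.11851878 -249.76457493   33.68096797] [ 447.57638209 -235.02565248   38.0022352 ]
((496.8316650390625, -166.9384765625), (185.38198852539062, 112.01726531982422), 73.93140411376953)
((494.8426818847656, -174.01702880859375), (186.0142822265625, 112.24789428710938), 74.06330871582031)
```

```bash
python3 -m pendant '{"translation":[[0,0,0],[0,0,0],[0,0,0],[0,0,0],[0,0,0],[0,0,0],[0,0,0],[0,0,0]],"roll":[-0.03,-0.03,-0.03,-0.03,-0.03,-0.03,-0.03,-0.0104],"hand":[255,255,255,255,255,255,255,255]}'
python3 -m pendant '{"translation":[[-4,0,0],[-9,0,0],[-9,0,0],[-9,0,0],[-9,0,0],[-9,0,0],[-8,0,0],[-4,0,0]],"roll":[0,0,0,0,0,0,0,0],"hand":[255,255,255,255,255,255,255,255]}'
python3 - <<'E'
from h import *
s=env.state();print(s["time_s"],s["ee_pos"],s["ee_rot"],s["force"])
f=env.grab_frame("wrist")
np.savez("pics/w4.npz",**{k:f[k] for k in("frame","z_map","fx","fy","cx","cy","pose")})
cv2.imwrite("pics/w4.png",cv2.resize(cv2.cvtColor(f["frame"],cv2.COLOR_RGB2BGR),(768,576)))
P=pts(f);z=P[...,2]
d=np.array([.0605,.9982]);n=np.array([-.9982,.0605]);D=P[...,:2]-[552.1,6.2];a=D@d;b=D@n
m=(z>33)&(z<40)&(a<-75)&(a>-200)&(abs(b)<75);
for sg in(1,-1):
  k=m&(b*sg>45);
  if k.sum()>20:
    q=np.c_[a[k],b[k]].astype(np.float32);l=cv2.fitLine(q,cv2.DIST_HUBER,0,.01,.01).ravel();print(sg,k.sum(),np.degrees(np.arctan2(l[1],l[0])),l[2:],q.min(0),q.max(0))
for sg in(1,-1):
  k=(z>16)&(z<23)&(a>0)&(a<220)&(b*sg>50)&(b*sg<75)
  if k.sum()>20:
    q=np.c_[a[k],b[k]].astype(np.float32);l=cv2.fitLine(q,cv2.DIST_HUBER,0,.01,.01).ravel();print("rail",sg,k.sum(),np.degrees(np.arctan2(l[1],l[0])),l[2:],q.min(0),q.max(0))
k=m&(a>-100);print("front",np.percentile(a[k],[90,98]) if k.any() else None)
E
```

```text
time_s: 7.77
ee_pos: [475.0, -255.6, 15.9]
ee_rot: [180.0, 0.0, 176.6]
force: [1.3, -0.2, -0.9]
gripper_width: 5.6
gripper_force: 10.0
time_s: 8.43
ee_pos: [537.2, -259.7, 15.9]
ee_rot: [-180.0, 0.1, 176.6]
force: [-2.3, 0.4, 3.4]
gripper_width: 5.1
gripper_force: 10.0
8.4333 [ 537.23726439 -259.67974921   15.88220542] [-1.79987520e+02  5.49531667e-02  1.76589211e+02] [-2.27611142  0.35293682  3.44822693]
1 1442 0.18388693 [-169.45995    52.216606] [-199.98872    49.259785] [-138.367      54.924763]
-1 932 -0.034681186 [-172.10643  -53.01183] [-199.69771  -57.61923] [-144.06558   -50.524765]
front None
```

View pics/w4.png

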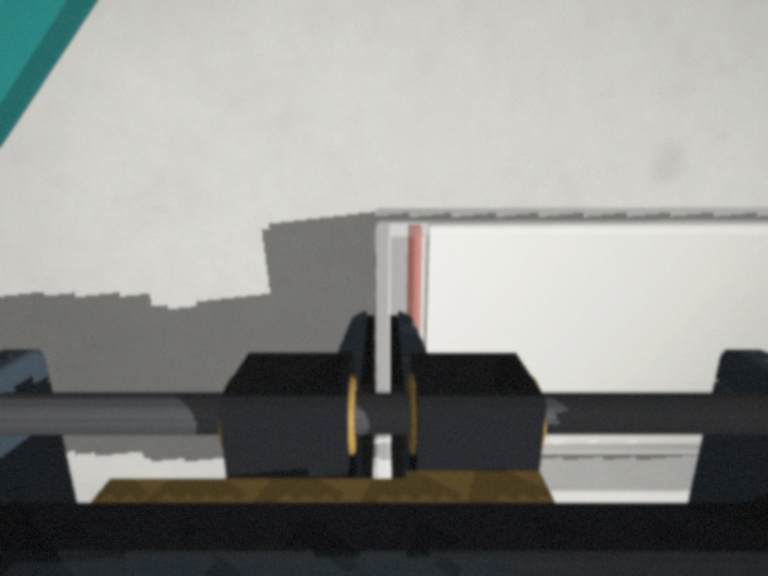

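The tray is square and centred (the +y wall at rows 210–222 is parallel to the dock, error under 0.2°). Slide in slowly, watching forces.

```bash
python3 -m pendant '{"translation":[[0,2,0],[0,5,0],[0,5,0],[0,6,0],[0,6,0],[0,6,0],[0,6,0],[0,4,0]],"roll":[0,0,0,0,0,0,0,0],"hand":[255,255,255,255,255,255,255,255]}'
python3 -m pendant '{"translation":[[0,5,0],[0,5,0],[0,5,0],[0,5,0],[0,5,0],[0,5,0],[0,4,0],[0,2,0]],"roll":[0,0,0,0,0,0,0,0],"hand":[255,255,255,255,255,255,255,255]}'
python3 - <<'E'
from h import *
f=env.grab_frame("top");P=pts(f);z=P[...,2]
d=np.array([.0605,.9982]);n=np.array([-.9982,.0605]);D=P[...,:2]-[552.1,6.2];a=D@d;b=D@n
m=(z>28)&(z<42)&(a<20)&(a>-190)&(abs(b)<70);print(m.sum(),cv2.minAreaRect(np.c_[a[m],b[m]].astype(np.float32)))
f=env.grab_frame("wrist");P=pts(f);z=P[...,2]
D=P[...,:2]-[552.1,6.2];a=D@d;b=D@n
for sg in(1,-1):
  for lo,hi,nm in((33,40,"tray"),(16,23,"rail")):
    k=(z>lo)&(z<hi)&(a>-180)&(a<150)&(b*sg>45)&(b*sg<75)&(f["z_map"]>0)
    if nm=="rail":k&=(a>2)
    if k.sum()>20:
      q=np.c_[a[k],b[k]].astype(np.float32);l=cv2.fitLine(q,cv2.DIST_HUBER,0,.01,.01).ravel();print(nm,sg,k.sum(),np.degrees(np.arctan2(l[1],l[0])),l[2:],q.min(0),q.max(0))
print(env.state()["force"])
E
```

```text
time_s: 9.15
ee_pos: [537.9, -218.6, 15.9]
ee_rot: [180.0, -0.0, 176.6]
force: [-0.2, -0.5, -0.8]
gripper_width: 5.7
gripper_force: 10.0
time_s: 9.82
ee_pos: [540.1, -183.0, 15.9]
ee_rot: [180.0, -0.0, 176.6]
force: [0.1, -1.5, -1.3]
gripper_width: 5.3
gripper_force: 10.0
144 ((-85.30123138427734, -5.123085021972656), (208.36558532714844, 129.68141174316406), 0.09434717893600464)
tray 1 2855 0.06421343 [-121.1295    53.51254] [-179.97142    50.209896] [-60.925232  56.428226]
tray -1 911 0.047420412 [-95.31141 -51.40419] [-123.10681   -55.674427] [-66.4301   -49.213593]
[-0.29744596  1.72094876 -0.60591989]
```

```bash
python3 -m pendant '{"translation":[[-0.3,2,0],[-0.2,3,0],[0,4,0],[0,4,0],[0,4,0],[0,4,0],[0,4,0],[0,2,0]],"roll":[0,0,0,0,0,0,0,0],"hand":[255,255,255,255,255,255,255,255]}'
python3 -m pendant '{"translation":[[0,4,0],[0,4,0],[0,4,0],[0,4,0],[0,4,0],[0,4,0],[0,4,0],[0,2,0]],"roll":[0,0,0,0,0,0,0,0],"hand":[255,255,255,255,255,255,255,255]}'
python3 - <<'E'
from h import *
f=env.grab_frame("wrist");P=pts(f);z=P[...,2]
d=np.array([.0605,.9982]);n=np.array([-.9982,.0605])
D=P[...,:2]-[552.1,6.2];a=D@d;b=D@n
for sg in(1,-1):
  for lo,hi,nm in((33,40,"tray"),(16,23,"rail")):
    k=(z>lo)&(z<hi)&(a>-180)&(a<150)&(b*sg>45)&(b*sg<75)&(f["z_map"]>0)
    if nm=="rail":k&=(a>2)
    if k.sum()>20:
      q=np.c_[a[k],b[k]].astype(np.float32);l=cv2.fitLine(q,cv2.DIST_HUBER,0,.01,.01).ravel();print(nm,sg,k.sum(),np.degrees(np.arctan2(l[1],l[0])),l[2:],q.min(0),q.max(0))
s=env.state();print(s["force"],s["torque"])
cv2.imwrite("pics/w5.png",cv2.resize(cv2.cvtColor(f["frame"],cv2.COLOR_RGB2BGR),(768,576)))
E
```

```text
time_s: 10.58
ee_pos: [542.3, -156.2, 15.9]
ee_rot: [180.0, -0.0, 176.6]
force: [-1.4, -1.9, -0.5]
gripper_width: 5.4
gripper_force: 10.0
time_s: 11.25
ee_pos: [544.1, -126.2, 15.9]
ee_rot: [180.0, -0.0, 176.6]
force: [-0.1, -0.9, -0.9]
gripper_width: 5.5
gripper_force: 10.0
tray 1 3239 0.3055419 [-70.70065   52.926914] [-134.6015     45.008026] [-4.2780504 55.806927 ]
rail 1 146 -80.9125 [ 3.7380464 62.921833 ] [ 2.0896933 55.518814 ] [ 9.73067 69.85792]
tray -1 900 0.05006773 [-44.78522  -51.867905] [-66.568146 -56.40387 ] [-10.485627 -49.468628]
[ 1.93459784  1.16209954 -1.1347791 ] [ 0.11112943 -0.11355696 -0.07184202]
```

View pics/w5.png

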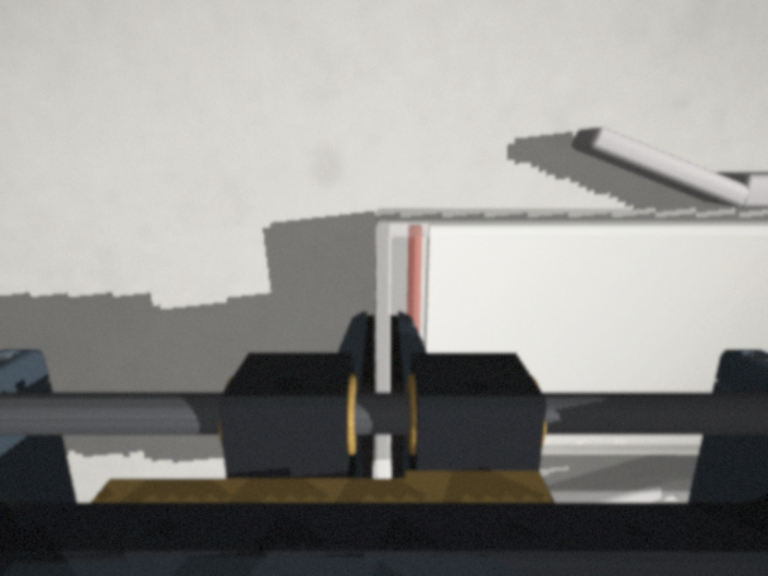

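The tray's front is between the rails (lip knee at (745,195)), running parallel with no jam. Continue.

```bash
python3 -m pendant '{"translation":[[0,4,0],[0,5,0],[0,5,0],[0,5,0],[0,5,0],[0,5,0],[0,5,0],[0,4,0]],"roll":[0,0,0,0,0,0,0,0],"hand":[255,255,255,255,255,255,255,255]}'
python3 -m pendant '{"translation":[[0,5,0],[0,5,0],[0,5,0],[0,5,0],[0,5,0],[0,5,0],[0,5,0],[0,4,0]],"roll":[0,0,0,0,0,0,0,0],"hand":[255,255,255,255,255,255,255,255]}'
python3 - <<'E'
from h import *
d=np.array([.0605,.9982]);n=np.array([-.9982,.0605])
s=env.state();D=s["ee_pos"][:2]-[552.1,6.2];print("dock",D@d,D@n,"F",s["force"][:2]@d,s["force"][:2]@n,s["torque"])
f=env.grab_frame("wrist");P=pts(f);z=P[...,2]
np.savez("pics/w6.npz",**{k:f[k] for k in("frame","z_map","fx","fy","cx","cy","pose")})
D=P[...,:2]-[552.1,6.2];a=D@d;b=D@n
for lo,hi,nm in((33,40,"tray"),(16,23,"rail")):
    k=(z>lo)&(z<hi)&(a>-180)&(a<150)&(b>45)&(b<75)&(f["z_map"]>0)
    if nm=="rail":k&=(a>12)
    if k.sum()>20:
      q=np.c_[a[k],b[k]].astype(np.float32);l=cv2.fitLine(q,cv2.DIST_HUBER,0,.01,.01).ravel();print(nm,k.sum(),np.degrees(np.arctan2(l[1],l[0])),l[2:],q.min(0),q.max(0))
for r in env.regions_of(f,"catch")[:2]:
    m=r["pixels"]&(f["z_map"]>0);print(r["score"],r["rect"],m.sum(),np.percentile(a[m],[2,50,98]),np.percentile(b[m],[2,98]),np.percentile(z[m],[2,98]))
E
```

```text
time_s: 11.97
ee_pos: [546.3, -88.2, 15.9]
ee_rot: [180.0, -0.0, 176.6]
force: [0.4, -1.5, -1.3]
gripper_width: 5.5
gripper_force: 10.0
time_s: 12.63
ee_pos: [548.7, -49.3, 15.9]
ee_rot: [180.0, -0.0, 176.6]
force: [0.3, 0.1, -0.9]
gripper_width: 5.4
gripper_force: 10.0
dock -55.654627886983484 0.05235868839495881 F 0.08785043510041043 -0.30041567742889025 [-0.26143638  0.00604121 -0.04193566]
tray 3230 0.30588236 [ 6.269404 52.9847  ] [-57.624725  45.072144] [73.01641  55.938976]
rail 3179 -0.11676591 [46.96398  63.701363] [12.003399 55.43865 ] [85.09641 69.90334]
0.8 [442.0, 326.7, 28.6, 10.4] 270 [40.86811607 50.19461311 59.27139082] [-51.56048652 -44.01905719] [33.13404077 47.34631844]
```

```bash
python3 -m pendant '{"translation":[[0,5,0],[0,5,0],[0,5,0],[0,5,0],[0,5,0],[0,5,0],[0,5,0],[0,4,0]],"roll":[0,0,0,0,0,0,0,0],"hand":[255,255,255,255,255,255,255,255]}'
python3 -m pendant '{"translation":[[0,4,0],[0,4,0],[0,4,0],[0,4,0],[0,4,0],[0,4,0],[0,3,0],[0,2,0]],"roll":[0,0,0,0,0,0,0,0],"hand":[255,255,255,255,255,255,255,255]}'
python3 - <<'E'
from h import *
d=np.array([.0605,.9982]);n=np.array([-.9982,.0605])
f=env.grab_frame("wrist")
s=env.state();D=s["ee_pos"][:2]-[552.1,6.2];print("dock",D@d,D@n,"F",s["force"][:2]@d,s["force"][:2]@n,s["torque"])
P=pts(f);z=P[...,2]
D=P[...,:2]-[552.1,6.2];a=D@d;b=D@n
for r in env.regions_of(f,"catch")[:2]+env.regions_of(f,"bumper")[:2]:
    m=r["pixels"]&(f["z_map"]>0);print(r["score"],r["rect"],m.sum(),np.percentile(a[m],[2,50,98]),np.percentile(b[m],[2,98]),np.percentile(z[m],[2,98]))
cv2.imwrite("pics/w7.png",cv2.resize(cv2.cvtColor(f["frame"],cv2.COLOR_RGB2BGR),(768,576)))
E
```

```text
time_s: 13.4
ee_pos: [551.0, -10.4, 15.9]
ee_rot: [180.0, -0.0, 176.6]
force: [0.2, -1.1, -1.7]
gripper_width: 5.7
gripper_force: 10.0
time_s: 14.07
ee_pos: [552.8, 18.4, 15.9]
ee_rot: [180.0, -0.0, 176.6]
force: [-0.7, -1.6, -1.7]
gripper_width: 5.4
gripper_force: 10.0
dock 12.449176761908696 0.028141420576480405 F 0.29643951176667127 -0.35364688647125364 [ 0.12974183 -0.07991857  0.02172363]
0.53 [314.6, 112.1, 391.7, 56.5] 8753 [-52.28915387  51.53916458 146.41144074] [58.17330008 81.34091392] [ 7.56480857 21.8608148 ]
```

View pics/w7.png

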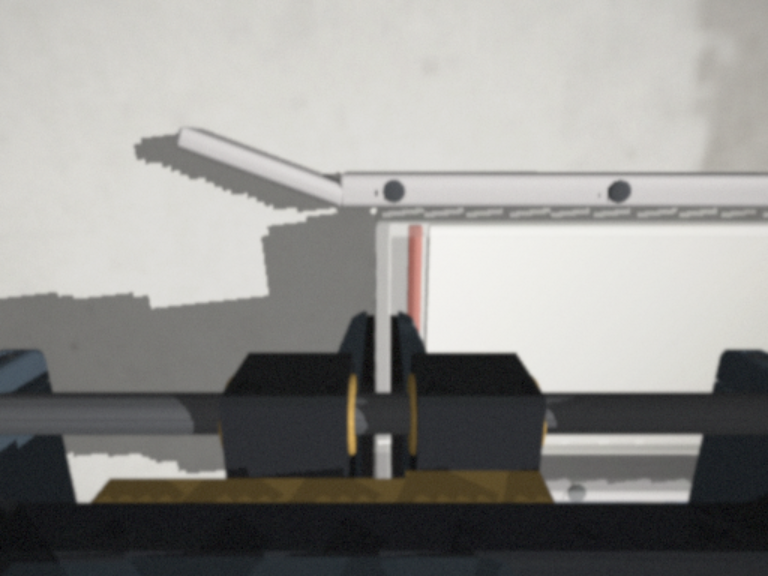

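The tray's trailing end (col 380) has just passed the mouth. Next I'll set up a monitor: average force, plus orange catch height from the top and side cameras compared with the initial hanging state.

```bash
cat > mon.py <<'E'
from h import *
d=np.array([.0605,.9982]);n=np.array([-.9982,.0605])
def orange(f):
    P=pts(f);h=cv2.cvtColor(f["frame"],cv2.COLOR_RGB2HSV);D=P[...,:2]-[552.1,6.2];a=D@d;b=D@n
    m=(h[...,0]<16)&(h[...,1]>120)&(h[...,2]>90)&(f["z_map"]>0)&(a>-40)&(a<170)&(b<-30)&(b>-110)
    v,u=np.nonzero(m)
    r=[m.sum()]
    if m.any():
        r+=[np.round(u.mean(),1),np.round(v.mean(),1)]
        for lo,hi in((-20,20),(20,45),(45,70),(70,110)):
            k=m&(a>lo)&(a<hi);r.append((lo,k.sum(),round(float(np.median(P[...,2][k])),1) if k.any() else None))
    return r
def F(k=4):
    L=[]
    for i in range(k):
        f=env.grab_frame(("top","side")[i%2]);s=env.state();L.append(s["force"])
        if i<2:print(("top","side")[i],orange(f))
    D=s["ee_pos"][:2]-[552.1,6.2];m=np.mean(L,0)
    print("t",s["time_s"],"s=%.1f y=%.1f"%(D@d,D@n),"Fx %.2f Fy %.2f Fz %.2f"%(m[:2]@d,m[:2]@n,m[2]),"grip",s["gripper_width"])
E
python3 - <<'E'
from mon import *
for n_ in("top","side"):print("0",orange(dict(np.load("pics/%s0.npz"%n_))))
F(6)
E
```

```text
0 [np.int64(125), np.float64(199.4), np.float64(172.7), (-20, np.int64(14), 39.8), (20, np.int64(25), 38.9), (45, np.int64(30), 40.5), (70, np.int64(32), 20.4)]
0 [np.int64(40), np.float64(257.1), np.float64(169.3), (-20, np.int64(0), None), (20, np.int64(20), 41.6), (45, np.int64(7), 39.8), (70, np.int64(8), 21.9)]
top [np.int64(86), np.float64(194.0), np.float64(169.6), (-20, np.int64(0), None), (20, np.int64(0), None), (45, np.int64(25), 61.4), (70, np.int64(36), 29.9)]
side [np.int64(0)]
t 14.5167 s=11.7 y=0.0 Fx 1.05 Fy -0.19 Fz -1.96 grip 5.562315578492385
```

```bash
python3 -m pendant '{"translation":[[0,2,0],[0,2,0],[0,2,0],[0,2,0],[0,2,0],[0,2,0],[0,1,0],[0,0,0]],"roll":[0,0,0,0,0,0,0,0],"hand":[255,255,255,255,255,255,255,255]}'; python3 -c "
from mon import *
F(6)"
```

```text
time_s: 15.18
ee_pos: [553.6, 31.3, 15.9]
ee_rot: [180.0, 0.0, 176.6]
force: [0.9, 0.4, -1.8]
gripper_width: 5.3
gripper_force: 10.0
top [np.int64(81), np.float64(193.3), np.float64(169.6), (-20, np.int64(4), 360.2), (20, np.int64(0), None), (45, np.int64(14), 57.2), (70, np.int64(36), 30.3)]
side [np.int64(9), np.float64(259.8), np.float64(167.1), (-20, np.int64(0), None), (20, np.int64(0), None), (45, np.int64(9), 42.8), (70, np.int64(0), None)]
t 15.4833 s=24.9 y=0.1 Fx 0.89 Fy -0.22 Fz -1.85 grip 5.307409225525308
```

The catch is riding (z about 60 against 40 at rest). Continue in small steps.

```bash
python3 -m pendant '{"translation":[[0,1,0],[0,1.5,0],[0,1.5,0],[0,1.5,0],[0,1.5,0],[0,1,0],[0,0,0],[0,0,0]],"roll":[0,0,0,0,0,0,0,0],"hand":[255,255,255,255,255,255,255,255]}'; python3 -c "
from mon import *
F(6)"
```

```text
time_s: 16.15
ee_pos: [554.1, 39.2, 15.9]
ee_rot: [180.0, 0.0, 176.6]
force: [0.3, 0.1, -1.8]
gripper_width: 6.0
gripper_force: 10.0
top [np.int64(84), np.float64(193.6), np.float64(169.5), (-20, np.int64(3), 367.7), (20, np.int64(0), None), (45, np.int64(20), 61.1), (70, np.int64(34), 30.2)]
side [np.int64(11), np.float64(259.5), np.float64(166.7), (-20, np.int64(0), None), (20, np.int64(0), None), (45, np.int64(9), 48.2), (70, np.int64(2), 37.8)]
t 16.45 s=32.9 y=0.0 Fx 1.11 Fy 0.13 Fz -1.81 grip 5.5923938698665046
```

```bash
python3 -m pendant '{"translation":[[0,1,0],[0,1,0],[0,1,0],[0,1,0],[0,1,0],[0,1,0],[0,0,0],[0,0,0]],"roll":[0,0,0,0,0,0,0,0],"hand":[255,255,255,255,255,255,255,255]}'; python3 -c "
from mon import *
F(6)"
```

```text
time_s: 17.12
ee_pos: [554.4, 45.1, 15.9]
ee_rot: [180.0, 0.0, 176.6]
force: [0.4, -1.5, -2.1]
gripper_width: 5.6
gripper_force: 10.0
top [np.int64(81), np.float64(193.5), np.float64(169.5), (-20, np.int64(3), 368.8), (20, np.int64(0), None), (45, np.int64(18), 61.9), (70, np.int64(35), 30.6)]
side [np.int64(17), np.float64(259.2), np.float64(166.6), (-20, np.int64(0), None), (20, np.int64(1), 50.5), (45, np.int64(12), 50.3), (70, np.int64(4), 34.7)]
t 17.4167 s=38.9 y=0.1 Fx 0.44 Fy -0.37 Fz -2.08 grip 5.399914905225322
```

```bash
python3 -m pendant '{"translation":[[0,1,0],[0,1,0],[0,1,0],[0,0,0],[0,0,0],[0,0,0],[0,0,0],[0,0,0]],"roll":[0,0,0,0,0,0,0,0],"hand":[255,255,255,255,255,255,255,255]}'; python3 -c "
from mon import *
F(6)"
```

```text
time_s: 18.08
ee_pos: [554.6, 47.9, 16.0]
ee_rot: [180.0, 0.0, 176.6]
force: [-0.5, 0.0, -2.5]
gripper_width: 5.6
gripper_force: 10.0
top [np.int64(73), np.float64(193.0), np.float64(169.5), (-20, np.int64(1), 370.4), (20, np.int64(0), None), (45, np.int64(13), 61.1), (70, np.int64(35), 30.0)]
side [np.int64(16), np.float64(259.0), np.float64(166.5), (-20, np.int64(0), None), (20, np.int64(2), 63.7), (45, np.int64(9), 46.5), (70, np.int64(4), 35.7)]
t 18.3833 s=41.8 y=0.1 Fx 0.29 Fy 0.08 Fz -1.52 grip 5.556300493267536
```

```bash
python3 -m pendant '{"translation":[[0,1,0],[0,1,0],[0,1,0],[0,0,0],[0,0,0],[0,0,0],[0,0,0],[0,0,0]],"roll":[0,0,0,0,0,0,0,0],"hand":[255,255,255,255,255,255,255,255]}'; python3 -c "
from mon import *
F(6)"
```

```text
time_s: 19.05
ee_pos: [554.7, 51.0, 15.9]
ee_rot: [180.0, 0.0, 176.6]
force: [0.2, 0.3, -1.7]
gripper_width: 5.6
gripper_force: 10.0
top [np.int64(73), np.float64(193.0), np.float64(169.7), (-20, np.int64(5), 359.3), (20, np.int64(0), None), (45, np.int64(9), 47.7), (70, np.int64(32), 26.2)]
side [np.int64(19), np.float64(259.1), np.float64(166.5), (-20, np.int64(0), None), (20, np.int64(1), 45.7), (45, np.int64(13), 54.1), (70, np.int64(4), 34.8)]
t 19.35 s=44.8 y=0.1 Fx 0.48 Fy -0.14 Fz -2.19 grip 5.54713235196831
```

```bash
python3 -m pendant '{"translation":[[0,1,0],[0,1,0],[0,0.5,0],[0,0,0],[0,0,0],[0,0,0],[0,0,0],[0,0,0]],"roll":[0,0,0,0,0,0,0,0],"hand":[255,255,255,255,255,255,255,255]}'; python3 -c "
from mon import *
F(8)"
```

```text
time_s: 20.02
ee_pos: [554.9, 53.4, 15.9]
ee_rot: [180.0, -0.0, 176.6]
force: [0.5, -0.7, -2.9]
gripper_width: 5.5
gripper_force: 10.0
top [np.int64(73), np.float64(193.4), np.float64(169.9), (-20, np.int64(5), 77.5), (20, np.int64(3), 69.6), (45, np.int64(6), 41.9), (70, np.int64(32), 27.4)]
side [np.int64(20), np.float64(258.8), np.float64(166.3), (-20, np.int64(0), None), (20, np.int64(1), 67.8), (45, np.int64(11), 53.8), (70, np.int64(5), 37.9)]
t 20.4167 s=47.2 y=0.1 Fx -0.39 Fy -0.01 Fz -1.80 grip 5.720304776285012
```

```bash
python3 -m pendant '{"translation":[[0,1,0],[0,1,0],[0,0.5,0],[0,0,0],[0,0,0],[0,0,0],[0,0,0],[0,0,0]],"roll":[0,0,0,0,0,0,0,0],"hand":[255,255,255,255,255,255,255,255]}'; python3 -c "
from mon import *
F(8)"
```

```text
time_s: 21.08
ee_pos: [555.0, 56.0, 15.9]
ee_rot: [180.0, 0.0, 176.6]
force: [0.2, 0.1, -2.2]
gripper_width: 5.5
gripper_force: 10.0
top [np.int64(79), np.float64(194.2), np.float64(170.2), (-20, np.int64(9), 192.5), (20, np.int64(6), 360.1), (45, np.int64(9), 61.5), (70, np.int64(29), 25.8)]
side [np.int64(20), np.float64(258.8), np.float64(166.3), (-20, np.int64(1), 73.8), (20, np.int64(1), 65.8), (45, np.int64(13), 55.5), (70, np.int64(5), 35.4)]
t 21.4833 s=49.8 y=0.1 Fx 0.78 Fy 0.05 Fz -2.06 grip 5.350337598543995
```

```bash
python3 -m pendant '{"translation":[[0,1,0],[0,1,0],[0,0.5,0],[0,0,0],[0,0,0],[0,0,0],[0,0,0],[0,0,0]],"roll":[0,0,0,0,0,0,0,0],"hand":[255,255,255,255,255,255,255,255]}'; python3 -c "
from mon import *
F(8)"
```

```text
time_s: 22.15
ee_pos: [555.1, 58.1, 15.9]
ee_rot: [-180.0, -0.0, 176.6]
force: [-0.3, -3.0, -1.5]
gripper_width: 4.9
gripper_force: 10.0
top [np.int64(84), np.float64(194.7), np.float64(170.5), (-20, np.int64(10), 131.8), (20, np.int64(10), 359.6), (45, np.int64(9), 59.8), (70, np.int64(29), 27.9)]
side [np.int64(21), np.float64(258.8), np.float64(166.3), (-20, np.int64(1), 76.1), (20, np.int64(1), 68.2), (45, np.int64(14), 56.6), (70, np.int64(5), 33.4)]
t 22.55 s=52.2 y=0.1 Fx -3.72 Fy 0.41 Fz -1.43 grip 5.3101646515716885
```

```bash
python3 -m pendant '{"translation":[[0,1,0],[0,1,0],[0,0,0],[0,0,0],[0,0,0],[0,0,0],[0,0,0],[0,0,0]],"roll":[0,0,0,0,0,0,0,0],"hand":[255,255,255,255,255,255,255,255]}'; python3 -c "
from mon import *
F(8)"
```

```text
time_s: 23.22
ee_pos: [555.3, 60.4, 15.9]
ee_rot: [180.0, -0.0, 176.6]
force: [-1.1, -3.3, -1.1]
gripper_width: 5.4
gripper_force: 10.0
top [np.int64(74), np.float64(194.3), np.float64(170.8), (-20, np.int64(8), 80.1), (20, np.int64(12), 358.7), (45, np.int64(2), 40.7), (70, np.int64(26), 21.6)]
side [np.int64(21), np.float64(258.7), np.float64(166.2), (-20, np.int64(1), 73.4), (20, np.int64(1), 64.3), (45, np.int64(14), 57.5), (70, np.int64(5), 34.3)]
t 23.6167 s=54.3 y=0.1 Fx -3.68 Fy 0.50 Fz -1.48 grip 5.478029263212332
```

Bumper contact was felt at s≈51. Go on in 1–1.5 mm steps until the catch falls.

```bash
python3 -m pendant '{"translation":[[0,0.8,0],[0,0.7,0],[0,0,0],[0,0,0],[0,0,0],[0,0,0],[0,0,0],[0,0,0]],"roll":[0,0,0,0,0,0,0,0],"hand":[255,255,255,255,255,255,255,255]}'; python3 -c "
from mon import *
F(6)"
```

```text
time_s: 24.28
ee_pos: [555.4, 61.8, 15.9]
ee_rot: [180.0, 0.0, 176.6]
force: [-1.5, -4.3, -1.8]
gripper_width: 5.5
gripper_force: 10.0
top [np.int64(75), np.float64(194.2), np.float64(170.8), (-20, np.int64(9), 74.1), (20, np.int64(11), 362.4), (45, np.int64(5), 44.4), (70, np.int64(24), 31.3)]
side [np.int64(25), np.float64(258.6), np.float64(166.4), (-20, np.int64(2), 71.2), (20, np.int64(2), 57.3), (45, np.int64(17), 57.3), (70, np.int64(3), 34.7)]
t 24.5833 s=55.7 y=0.1 Fx -4.97 Fy 0.69 Fz -1.26 grip 5.675792096029261
```

```bash
python3 -m pendant '{"translation":[[0,0.7,0],[0,0.5,0],[0,0,0],[0,0,0],[0,0,0],[0,0,0],[0,0,0],[0,0,0]],"roll":[0,0,0,0,0,0,0,0],"hand":[255,255,255,255,255,255,255,255]}'; python3 -c "
from mon import *
F(6)"
```

```text
time_s: 25.25
ee_pos: [555.5, 63.0, 16.0]
ee_rot: [-180.0, 0.0, 176.6]
force: [-1.7, -4.6, -1.1]
gripper_width: 5.6
gripper_force: 10.0
top [np.int64(67), np.float64(193.9), np.float64(170.3), (-20, np.int64(6), 45.6), (20, np.int64(14), 363.8), (45, np.int64(3), 360.2), (70, np.int64(20), 22.4)]
side [np.int64(35), np.float64(257.6), np.float64(169.7), (-20, np.int64(0), None), (20, np.int64(18), 41.2), (45, np.int64(9), 42.3), (70, np.int64(5), 21.6)]
t 25.55 s=56.9 y=0.1 Fx -5.43 Fy 0.85 Fz -1.26 grip 5.912603600662967
```

The catch has dropped (side view: row 166.4→169.7, height 57→41 mm, as at rest). Open gently and look.

```bash
python3 -m pendant '{"translation":[[0,0,0],[0,0,0],[0,0,0],[0,0,0],[0,0,0],[0,0,0],[0,0,0],[0,0,0]],"roll":[0,0,0,0,0,0,0,0],"hand":[238,235,230,225,220,215,210,205]}'; python3 -c "
from mon import *
F(4)"
```

```text
time_s: 26.22
ee_pos: [555.9, 63.5, 16.2]
ee_rot: [180.0, 0.1, 176.6]
force: [-0.4, -0.1, -0.2]
gripper_width: 17.5
gripper_force: 0.0
top [np.int64(67), np.float64(193.6), np.float64(170.1), (-20, np.int64(5), 42.4), (20, np.int64(12), 357.6), (45, np.int64(5), 363.6), (70, np.int64(20), 19.3)]
side [np.int64(34), np.float64(257.7), np.float64(169.7), (-20, np.int64(0), None), (20, np.int64(17), 42.8), (45, np.int64(9), 41.6), (70, np.int64(4), 20.7)]
t 26.4167 s=57.1 y=-0.0 Fx 0.06 Fy 0.04 Fz -0.07 grip 17.396962760787567
```

Released with zero force. Rise straight up and back off, then look.

```bash
python3 -m pendant '{"translation":[[0,0,-3],[0,0,-6],[0,0,-10],[0,0,-15],[0,0,-25],[0,0,-30],[0,0,-30],[0,0,-30]],"roll":[0,0,0,0,0,0,0,0],"hand":[205,205,205,205,205,205,205,205]}'; python3 -m pendant '{"translation":[[0,-10,-20],[10,-20,-20],[20,-20,-10],[20,-20,0],[20,-20,0],[10,-10,0],[0,0,0],[0,0,0]],"roll":[0,0,0,0,0,0,0,0],"hand":[205,205,205,205,205,205,205,205]}'; python3 - <<'E'
from mon import *
F(2)
f=env.grab_frame("wrist");P=pts(f);z=P[...,2];D=P[...,:2]-[552.1,6.2];a=D@d;b=D@n
print(orange(f))
m=(z>33)&(z<38.5)&(abs(b)<60)&(a>0)&(a<300)&(f["z_map"]>0);m&=~((b<-44)&(a<100))
print(cv2.minAreaRect(np.c_[a[m],b[m]].astype(np.float32)))
cv2.imwrite("pics/w9.png",cv2.resize(cv2.cvtColor(f["frame"],cv2.COLOR_RGB2BGR),(768,576)))
E
```

```text
time_s: 27.08
ee_pos: [555.3, 63.0, 167.5]
ee_rot: [180.0, 0.1, 176.6]
force: [1.2, 0.3, -0.2]
gripper_width: 18.0
gripper_force: 0.0
time_s: 27.75
ee_pos: [469.9, -32.1, 215.8]
ee_rot: [180.0, 0.1, 176.5]
force: [0.1, -0.2, 0.4]
gripper_width: 17.7
gripper_force: 0.0
top [np.int64(134), np.float64(200.0), np.float64(173.1), (-20, np.int64(15), 41.2), (20, np.int64(33), 37.6), (45, np.int64(30), 39.8), (70, np.int64(32), 19.4)]
side [np.int64(39), np.float64(257.2), np.float64(169.2), (-20, np.int64(0), None), (20, np.int64(18), 42.5), (45, np.int64(9), 42.4), (70, np.int64(6), 22.1)]
t 27.85 s=-42.6 y=79.0 Fx 0.30 Fy -0.72 Fz 0.27 grip 17.763198091567535
[np.int64(0)]
((159.1893310546875, 7.447048187255859), (214.50814819335938, 97.4032974243164), 0.15013836324214935)
```

View pics/w9.png

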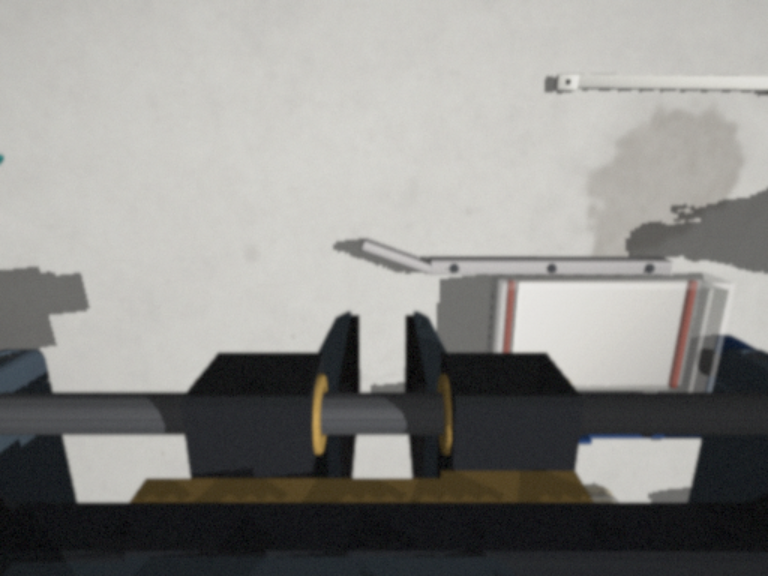

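The tray sits between the rails (cols 495–730) against the bumper (705,360). The catch is back at its hanging pose: top-view centroid (200.0,173.1) against (199.4,172.7) at the start.

```bash
python3 -c "
from workcell import env
print(env.job_done())"
```

```text
the job is handed in; nothing more can be done
None
```

The gel tray was slid between the rails without lifting, its edge lifted the catch, the catch dropped behind it, and the job was handed in at about 28 s of the 69 s allowed; the hand-in gave back no verdict.

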